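Refit the pump cover of a laboratory water bath

TASK

The water bath's pump compartment has just been given a new stick-on seal; put its aluminium cover, which lies on the bench, back on: hang it by its round hole on the locating post with its oblong opening over the wing-headed fastener, so that it lies flat on the seal, and turn the fastener a quarter turn until the slot in its head lines up with the two marks beside the opening. Then press the cover down firmly, so that the seal gives way and the cover is held hard against its metal frame, and finish like that: still pressing, not letting go, so the seal can take. Leave the other things on the bench and on the bath as they stand.

Things in the scene. Friction and masses are not known exactly. Their poses are not given: they have to be found in the camera images.
- bath: fixed water bath: cream tank 300 (x) by 480 (y) mm, 165 mm high to its steel deck. Origin on the bench under its centre; x away from the robot, y left, z up, turned by up to 0.2 rad. Its open pump compartment is at the +y end, 160 mm from the centre; the rest is a 6 mm tank lid with two bow handles (39 mm above the deck) and, at the far -y corner, a control head 120 mm above the deck
- frame (a point): centre of the compartment's rectangular metal frame (opening 110 by 80 mm, 8 mm rim) at its top face, 4 mm above the deck, 169 mm above the bench; axes as the bath's. The refitted cover lies with its axes along these, its origin straight over this point. 20 mm round bosses of equal height surround the feet of post and fastener
- post (a point): tip of the fixed steel locating post, 95 mm from the frame's centre along the bath's +x: 10 mm diameter, tapering to 4 mm over its top 8 mm; tip 26 mm above the frame's top face
- fastener_head (a point): top centre of the steel quarter-turn fastener, on its axis, 90 mm from the frame's centre along the bath's -x, 27 mm above the frame's top face. Wing-shaped head 28 mm long (this point's x), 9 mm thick (y), 18 mm tall, a dark slot along its crown; neck below it 8.4 mm diameter. With the cover on the seal, the head's underside is 2 to 4 mm above the cover's top face
- fastener (a joint): angle of the fastener (rad), anticlockwise from above: 0 with the slot along the bath's x, when the head passes the cover's opening (starts within 0.15 of 0); plus or minus 1.571 with the slot across, locking the cover: either way serves. Turns to plus or minus 1.9, no click or stop at the quarter turn, a little stiff (0.06 N m), stays where it is left
- seal (a joint): compression (m) of the black sponge seal, a rectangular cord 10 mm wide around the metal frame, standing 4 mm above the frame's top face when free (0). It gives evenly, 2 N per mm: the cover's weight squeezes it 1.4 to 2.2 mm; at 4 mm (8 N in all, weight included) the cover bears on the metal frame. Noisy reading
- cover: the loose flat aluminium cover, 240 (x) by 140 (y) by 4 mm, about 0.36 kg, lying on the bench with its handle up. Origin at the centre of its underside. Round hole at the +x end, oblong opening at the -x end. It starts turned by at most 0.5 rad from the world's axes
- cover_hole (a point): centre, at the underside, of the cover's round hole, 13 mm diameter, 95 mm from the cover's centre along its +x
- cover_opening (a point): centre, at the underside, of the cover's oblong opening, 34 mm (cover's x) by 18 mm (cover's y), 90 mm from its centre along its -x. Two dark marks, each 16 mm long, run along the cover's y on either side of it: the slot must line up with these
- cover_grip (a point): middle of the bar of the cover's black bow handle: a 10 mm round bar, 70 mm long along the cover's x, its axis 36 mm above the cover's underside; legs at the bar's ends
- beaker: bystander: glass beaker, 68 mm wide, 90 mm high, standing on the tank lid; origin under its centre
- seal_roll: bystander: flat roll of black seal cord, 90 mm diameter, 12 mm thick, on the bench; origin under its centre
- screwdriver: bystander: screwdriver lying on the tank lid, about 200 mm long along its x; origin near its middle
- reagent: bystander: brown glass bottle, 70 mm diameter, 150 mm high, on the bench; origin under its centre
- tube_rack: bystander: white rack with test tubes, 70 by 200 mm, 106 mm high, on the bench; origin under its centre
- pipette_jar: bystander: white jar with glass pipettes, 100 mm diameter, pipettes up to 270 mm high, on the bench; origin under its centre
- screw_tray: bystander: small empty steel tray, 90 by 70 by 18 mm, on the bench; origin under its centre
- brush: bystander: flat wooden-handled brush, about 200 mm long, lying on the bench; origin near its middle

How it is judged:
By the outcome, as a careful person would: the job done as asked, in the order asked, and still so for the second after the job is handed in, while the arm keeps its last pose, push and grip.
It also fails if it takes over 72 s, if anything falls off the work surface, if the arm or the gripper's body presses on something with over 40 N, if the wrist force passes 120 N, or if a joint passes its speed limit or range.

ROBOT

A 6-joint arm with a two-finger parallel gripper is mounted at the origin on the work surface. World frame = base frame: x ahead of the robot, y to its left, z up, the work surface at z = 0. Lengths are in m, angles in rad, forces in N, time in s.
With the tool pointing down it reaches from about 0.35 to 0.975 m from the base axis. Payload 4.9 kg.
Tool frame: the origin (TCP) lies at the very end of the fingers, on their centre line; the grasp point (between the pads) lies 19 mm behind it (ctrl.grasp_offset is the distance from the TCP to the grasp point, in m); z points along the fingers, y is the line along which they close (so a half turn about z gives the same grasp; the last joint's range is limited). The gripper opens to 85 mm and grips with 20 to 120 N. Pads are 22 mm wide; open, the fingers measure 114 mm over their backs; the gripper's body (76 mm by 85 mm) begins 54 mm behind the grasp point. The pads swing forward as they close: fully open they stand 13 mm farther back than shut.
Start: joints at [-1.42, 0.053, 1.613, -0, 1.476, -0.119], TCP at [0.167, -0.602, 0.231] pointing down, gripper open.
Joint ranges: [-3.01, 3.01], [-1.01, 2.22], [0.06, 2.58], [-1.02, 4.17], [0.09, 2.62], [-3.14, 3.14]. Speed limits (rad/s): [2.57, 2.57, 3.14, 3.14, 3.14, 3.14].

INTERFACE

Orientations are given as a rotation vector (axis times angle).
In Python, from station import ctrl, optics gives the robot as it stands.
- The arm moves only by the shell command python3 -m handwheel 'ROWS' [OPENING] [FORCE]. ROWS is JSON, a list of rows, each an object of numbers: "tx", "ty", "tz": the shift along the tool's x, y, z in mm; "roll": the turn about the tool's z in rad. A call has 1 to 12 rows; each row shifts and turns the commanded pose from where the row before left it, along the tool's axes as they then stand; what a row does not reach is not made up. A row lasts 1/12 s, in which the tool goes at most 41.7 mm and 7.16 degrees, less where a joint would pass 70% of its speed; a pose out of reach is approached as far as the arm can. A call with a gripper value outside its range is refused whole. OPENING is the finger opening in mm, from 0 to 85.4, set as the call begins (- or left out, the last holds). The fingers move at their own pace and stop on an object; FORCE is the grip in N (left out, the last holds). Time passes only in rows, so rows that do not move let the fingers close. It gives the time, the measured TCP pose, the force, the opening and the grip force at its end, in the units of the state.
- ctrl.get_obs(): the state, without advancing time (a new reading comes with each control period).
- optics.get_image(name): name is "scene" or "top" or "wrist"; returns (picture, depth): 384x512x3 uint8, red, green, blue; 384x512 float32, m along the optical axis (not along the pixel's ray), 0 where there is no reading.
- optics.camera_params(name): a dict with "mtx" (3x3 intrinsics, pixels), "extrinsics" (4x4, takes a point from camera to world coordinates); the wrist camera has in their place "tool_from_camera" (4x4, takes a point from camera to tool coordinates, whose origin is the TCP and whose axes are the flange's). Camera axes: x right, y down, z forward; pixel columns grow to the right and rows downward; lengths in m; the calibration is good to about 2 mm. A picture is of the moment at which its call begins: read the wrist's pose just before it. camera_params takes no time and is no camera call.
- ctrl.finish_job(): hands the job in; it is judged then, once.
The state is a dict: "t": time; "q": joint angles; "dq": joint speeds; "effort": joint torques, N m; "tool_pos": TCP position; "tool_rot": TCP orientation; "contact_force": force on the tool from outside, world axes, zero at the start; "wrist_torque": the same for the moment, N m; "opening": finger opening in m; "grip_force": force on a finger pad.
Only numpy, scipy, OpenCV 4.12 (cv2) and the standard library are available. Lean on these libraries where they do the work, as an engineer would, in place of code of your own. Each camera call takes 0.05 s, during which the arm holds its last target. There are 200 camera calls.

## Working session

There is one attempt and no reset: what is moved stays moved. The work goes in short steps, Python scripts to look and compute and a shell command to move; the robot and the scene stay as the last step left them, time stands still between calls to the robot, and variables do not carry over. Pictures are saved under pics/ and viewed, at most 10 in all, crops included, and the job is handed in when it is done.

```bash
ls; mkdir -p pics; python3 - <<'E'
from station import ctrl, optics
import cv2,numpy as np
for n in("top","scene"):
    im,d=optics.get_image(n); cv2.imwrite(f"pics/{n}0.png",cv2.cvtColor(im,cv2.COLOR_RGB2BGR)); np.save(f"pics/{n}0.npy",d); np.save(f"pics/{n}0i.npy",im)
    p=optics.camera_params(n); print(n,np.round(p["mtx"],1).tolist(),np.round(p["extrinsics"],4).tolist())
print(np.round(optics.camera_params("wrist")["tool_from_camera"],4).tolist())
o=ctrl.get_obs(); print(o)
E
```

```text
pics
top [[366.6, 0.0, 253.5], [0.0, 366.6, 189.2], [0.0, 0.0, 1.0]] [[-0.0229, -0.977, 0.212, 0.2888], [-0.9997, 0.0233, -0.0004, 0.1184], [-0.0046, -0.2119, -0.9773, 1.1698], [0.0, 0.0, 0.0, 1.0]]
scene [[373.6, 0.0, 250.8], [0.0, 373.6, 192.3], [0.0, 0.0, 1.0]] [[0.8526, 0.3932, -0.3442, 0.9409], [0.5222, -0.6641, 0.5351, -0.5688], [-0.0181, -0.6359, -0.7715, 1.0844], [0.0, 0.0, 0.0, 1.0]]
[[-0.0009, -0.9619, -0.2733, 0.0697], [1.0, -0.0011, 0.0004, -0.0003], [-0.0006, -0.2733, 0.9619, -0.1417], [0.0, 0.0, 0.0, 1.0]]
{'t': 0.1, 'q': array([-1.42000094e+00,  5.32884854e-02,  1.61419265e+00,  2.32942796e-05,
        1.47596717e+00, -1.19013404e-01]), 'dq': array([-0.00106948, -0.00201873, -0.00407186,  0.00060727,  0.00101338,
        0.00176388]), 'effort': array([ 1.02628317e-03, -3.94900775e+01, -3.71364570e+01, -6.89897547e-05,
        3.93555456e-03, -9.54455544e-06]), 'tool_pos': array([ 0.1665045 , -0.60182252,  0.23016593]), 'tool_rot': array([-3.11121031e+00, -4.22277256e-01,  9.89351518e-06]), 'contact_force': array([ 0.46237055, -0.63304355,  0.71506358]), 'wrist_torque': array([ 0.03604136,  0.01669349, -0.00250807]), 'grip_force': 0.0, 'opening': 0.0855090016526597}
```

View pics/top0.png

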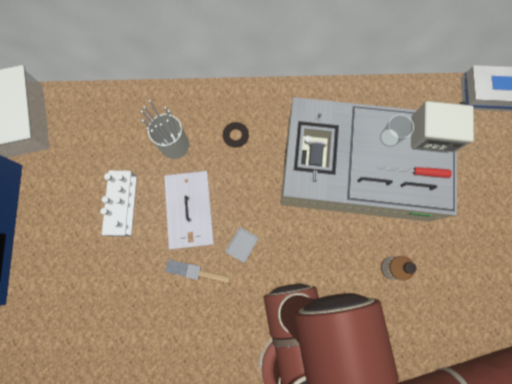

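View pics/scene0.png

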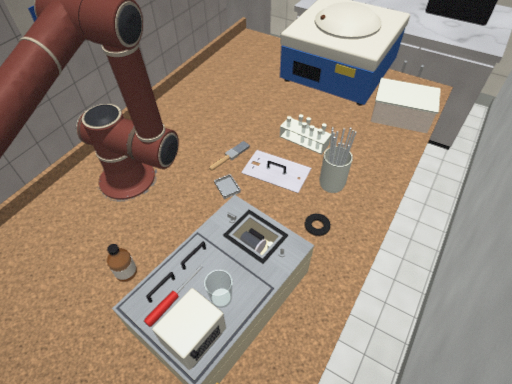

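The top view shows the cover at about (188,210), with its hole at (186,179) and its opening at (190,238). The compartment is at (317,147), the post at (319,115) and the fastener at (315,175). The scene view agrees.

```bash
cat > h.py <<'E'
import cv2,numpy as np
from scipy.spatial.transform import Rotation as R
from station import ctrl,optics
def tool():
    o=ctrl.get_obs(); T=np.eye(4); T[:3,:3]=R.from_rotvec(o["tool_rot"]).as_matrix(); T[:3,3]=o["tool_pos"]; return T
def snap(n,tag):
    p=optics.camera_params(n)
    E=p["extrinsics"] if n!="wrist" else tool()@p["tool_from_camera"]
    im,d=optics.get_image(n); np.savez(f"pics/{tag}.npz",im=im,d=d,K=p["mtx"],E=E)
    cv2.imwrite(f"pics/{tag}.png",cv2.cvtColor(im,cv2.COLOR_RGB2BGR)); return im,d,p["mtx"],np.array(E)
def ray(uv,K,E,z):
    uv=np.atleast_2d(uv).astype(float); c=np.c_[(uv-K[:2,2])/[K[0,0],K[1,1]],np.ones(len(uv))]
    w=c@E[:3,:3].T; s=(z-E[2,3])/w[:,2]; return E[:3,3]+w*s[:,None]
def proj(P,K,E):
    c=(np.atleast_2d(P)-E[:3,3])@E[:3,:3]; return c[:,:2]/c[:,2:]*[K[0,0],K[1,1]]+K[:2,2]
def yaw(): return np.arctan2(*tool()[[1,0],0])
def go(x,y,z=None,yw=None):
    "print the shift (mm, tool axes as they stand) and roll to reach a TCP target"
    T=tool(); d=np.array([x,y,T[2,3] if z is None else z])-T[:3,3]
    r=0 if yw is None else -(yw-yaw()); r=(r+np.pi)%(2*np.pi)-np.pi
    print("txyz mm",np.round(1000*T[:3,:3].T@d,1),"roll",round(r,4))
E
python3 - <<'E'
from h import *
im=np.load("pics/top0i.npy");d=np.load("pics/top0.npy");p=optics.camera_params("top");K,X=p["mtx"],p["extrinsics"]
g=im[150:265,155:225].astype(int)
m=((g.min(2)>150)).astype(np.uint8)
c=max(cv2.findContours(m,0,2)[0],key=cv2.contourArea)
b=cv2.boxPoints(cv2.minAreaRect(c))+[155,150]
P=ray(b,K,X,0.004);print("cover",np.round(P,3),P.mean(0),np.linalg.norm(np.diff(P,axis=0),axis=1))
for n,uv,z in(("hole",(186,179),.004),("open",(190,238),.004),("post",(319.5,115),.195),("fast",(315,175),.196),("frame",(317,147),.169)):print(n,ray(uv,K,X,z).round(3))
print(yaw())
go(0.62,-0.02,0.43,0.0)
E
```

```text
cover [[0.6   0.418 0.004]
 [0.609 0.27  0.004]
 [0.364 0.248 0.004]
 [0.355 0.39  0.004]] [0.48205029 0.33147927 0.004     ] [0.14834832 0.24603094 0.14198379]
hole [[0.581 0.338 0.004]]
open [[0.389 0.323 0.004]]
post [[ 0.712 -0.075  0.195]]
fast [[ 0.536 -0.051  0.196]]
frame [[ 0.625 -0.067  0.169]]
0.26980634085991984
txyz mm [ 592.2 -440.3 -198.9] roll 0.2698
```

```bash
python3 -m handwheel '[{"tz":-41},{"tz":-41},{"tz":-41},{"tz":-41},{"tx":33,"ty":-21},{"tx":33,"ty":-21},{"tx":33,"ty":-21},{"tx":33,"ty":-21},{"tx":33,"ty":-21},{"tx":33,"ty":-21},{"tx":33,"ty":-21},{"tx":33,"ty":-21}]'
python3 -m handwheel '[{"tx":33,"ty":-21.5},{"tx":33,"ty":-21.5},{"tx":33,"ty":-21.5},{"tx":33,"ty":-21.5},{"tx":33,"ty":-21.5},{"tx":33,"ty":-21.5},{"tx":33,"ty":-21.5},{"tx":33,"ty":-21.5},{"tx":33,"ty":-21.5},{"tx":33,"ty":-21.5,"roll":0.12},{"roll":0.12},{"roll":0.12}]'
python3 -m handwheel '[{"roll":0.045},{},{},{}]'
python3 - <<'E'
from h import *
print(tool()[:3,3],yaw())
im,d,K,E=snap("wrist","w1")
print(K)
for n,P in(("post",(.712,-.075,.195)),("fast",(.536,-.051,.196)),("frame",(.625,-.067,.169))): print(n,proj(P,K,E).round(1))
E
```

```text
[ 0.1665045  -0.60182252  0.23016593] 0.26980634085991984
[[341.85678218   0.         251.45773014]
 [  0.         341.85678218 186.73978149]
 [  0.           0.           1.        ]]
post [[-15627.1 -27041.3]]
fast [[-2619.1 -2896.2]]
frame [[-2186.4 -3223.3]]$[0]: bad value
$[0]: bad value
$[0]: bad value
```

View pics/w1.png

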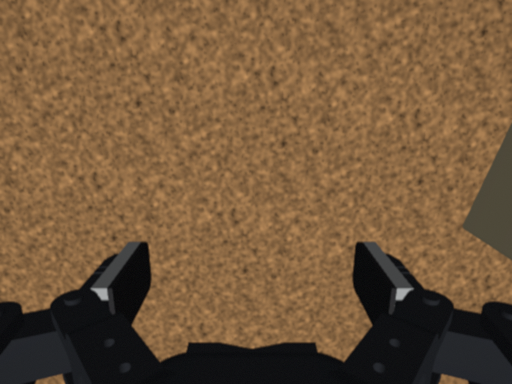

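The picture shows only bare bench between the open fingers, because the moves were refused. I'll give all four keys in every row.

```bash
python3 -m handwheel '[{"tx":0,"ty":0,"tz":-41,"roll":0},{"tx":0,"ty":0,"tz":-41,"roll":0},{"tx":0,"ty":0,"tz":-41,"roll":0},{"tx":0,"ty":0,"tz":-41,"roll":0},{"tx":33,"ty":-21,"tz":0,"roll":0},{"tx":33,"ty":-21,"tz":0,"roll":0},{"tx":33,"ty":-21,"tz":0,"roll":0},{"tx":33,"ty":-21,"tz":0,"roll":0},{"tx":33,"ty":-21,"tz":0,"roll":0},{"tx":33,"ty":-21,"tz":0,"roll":0},{"tx":33,"ty":-21,"tz":0,"roll":0},{"tx":33,"ty":-21,"tz":0,"roll":0}]' &&
python3 -m handwheel '[{"tx":33,"ty":-21.5,"tz":0,"roll":0},{"tx":33,"ty":-21.5,"tz":0,"roll":0},{"tx":33,"ty":-21.5,"tz":0,"roll":0},{"tx":33,"ty":-21.5,"tz":0,"roll":0},{"tx":33,"ty":-21.5,"tz":0,"roll":0},{"tx":33,"ty":-21.5,"tz":0,"roll":0},{"tx":33,"ty":-21.5,"tz":0,"roll":0},{"tx":33,"ty":-21.5,"tz":0,"roll":0},{"tx":33,"ty":-21.5,"tz":0,"roll":0},{"tx":33,"ty":-21.5,"tz":0,"roll":0.12},{"tx":0,"ty":0,"tz":0,"roll":0.12},{"tx":0,"ty":0,"tz":0,"roll":0.12}]' &&
python3 -m handwheel '[{"tx":0,"ty":0,"tz":0,"roll":0.045},{"tx":0,"ty":0,"tz":0,"roll":0},{"tx":0,"ty":0,"tz":0,"roll":0}]' &&
python3 - <<'E'
from h import *
print(tool()[:3,3],yaw())
im,d,K,E=snap("wrist","w2")
for n,P in(("post",(.712,-.075,.195)),("fast",(.536,-.051,.196)),("frame",(.625,-.067,.169))): print(n,proj(P,K,E).round(1))
E
```

```text
t: 1.15
tool_pos: [0.3771, -0.3684, 0.395]
tool_rot: [-3.113, -0.422, 0.0]
contact_force: [0.9, -0.5, 1.1]
opening: 0.0853
grip_force: 0.0
t: 2.15
tool_pos: [0.638, -0.0727, 0.3937]
tool_rot: [-3.138, 0.145, 0.004]
contact_force: [0.0, -1.2, -0.4]
opening: 0.0853
grip_force: 0.0
t: 2.4
tool_pos: [0.6369, -0.0748, 0.3948]
tool_rot: [-3.134, 0.21, 0.001]
contact_force: [-0.5, -0.4, 0.0]
opening: 0.0856
grip_force: 0.0
[ 0.63693294 -0.07481864  0.39479631] -0.13369179855031446
post [[241.4  84.3]]
fast [[242.6 253.4]]
frame [[246.1 167.5]]
```

View pics/w2.png

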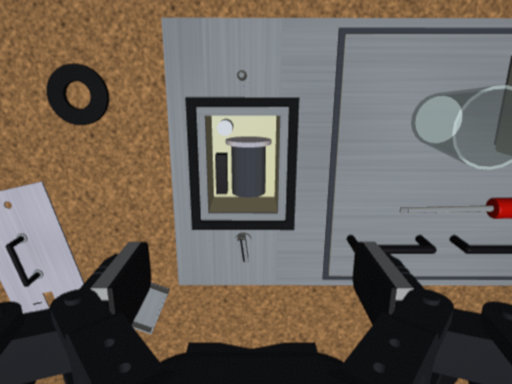

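The wrist view shows the black seal rectangle between about (186,97) and (298,230), the post at (242,75), and the fastener head around (244,248).

```bash
python3 - <<'E'
from h import *
f=np.load("pics/w2.npz");im,d,K,E=f["im"],f["d"],f["K"],f["E"]
m=(im.max(2)<60).astype(np.uint8);m[:90]=0;m[236:]=0;m[:,:180]=0;m[:,305:]=0
c=max(cv2.findContours(m,0,2)[0],key=cv2.contourArea)
b=cv2.approxPolyDP(c,8,True)[:,0]; print("px",b.tolist())
P=ray(b,K,E,.173)[:,:2]; r=cv2.minAreaRect((ray(c[:,0],K,E,.173)[:,:2]*1000).astype(np.float32)); print("seal outer",r, P.mean(0))
# inner opening (frame opening edge at z .169)
a=cv2.resize(im[60:90,222:262],None,fx=10,fy=10,interpolation=2);b2=cv2.resize(im[225:275,222:262],None,fx=10,fy=10,interpolation=2)
o=np.zeros((500,800,3),np.uint8);o[:300,:400]=a;o[:,400:]=b2
cv2.imwrite("pics/c2.png",o[...,::-1])
print((d[66:84,236:249]*1000).astype(int)); print((d[230:268:2,232:256]*1000).astype(int))
E
```

```text
px [[186, 98], [192, 228], [292, 229], [298, 98]]
seal outer ((626.9536743164062, -63.1409912109375), (116.15703582763672, 145.33262634277344), 82.26444244384766) [ 0.62728655 -0.06286877]
[[351 352 346 348 349 348 349 347 347 347 348 352 352]
 [349 349 348 349 349 348 349 346 348 347 347 347 352]
 [349 349 348 348 349 348 348 349 348 348 347 349 348]
 [348 349 347 348 348 349 350 349 348 349 348 348 348]
 [349 350 349 331 328 329 330 330 349 348 348 348 347]
 [348 350 332 329 327 326 326 328 329 347 348 349 349]
 [349 332 328 328 324 324 324 328 327 329 349 351 349]
 [349 332 328 325 326 325 324 325 327 328 333 350 350]
 [350 330 328 324 325 325 325 325 327 329 332 351 350]
 [350 331 328 325 324 325 326 326 328 328 333 351 349]
 [351 332 330 326 325 324 325 326 329 330 333 349 351]
 [350 333 332 329 327 329 329 328 331 332 338 350 351]
 [351 351 332 331 329 330 328 331 331 334 350 351 351]
 [350 352 351 334 332 331 332 334 333 352 350 351 351]
 [350 350 350 352 352 346 341 350 351 350 351 351 351]
 [352 351 352 350 351 351 353 352 352 352 352 352 353]
 [351 351 351 352 353 353 353 3
[... 1299 characters left out ...]
09 410 409 408 411 408 375 376 376 379 379 376 377 377 381 410 410
  409 411 410 408 408 410]
 [410 409 411 410 410 411 410 377 376 376 378 380 377 376 377 377 409 411
  410 411 410 411 411 410]
 [411 412 411 411 411 410 412 410 377 377 377 380 381 378 377 377 412 412
  412   0 411 410 410 411]
 [412 412 412 412 412 412 412 413 378 376 379 381 382 377 377 378 411 411
  413 412 410 412 412 412]
 [412 412 412 413 412 412 412 413 379 378 378 412 411 378 378 379 413 413
  412 413 412 411 411 413]
 [413 412 412 413 413 413 413 413 414 414 415 414 414 412 413 412 414 414
  412 412 414 413 413 413]
 [416 415 412 412 414 413 414 414 413 413 414 413 414 414 413 413 414 412
  414 414 414 414 415 413]]
```

View pics/c2.png

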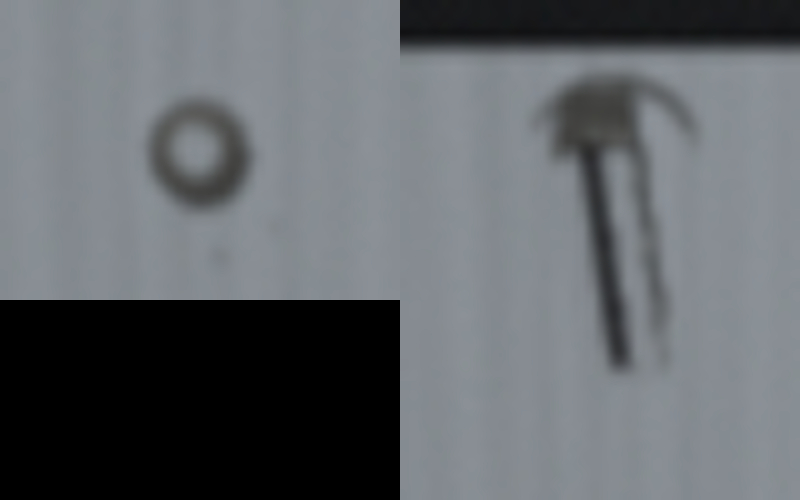

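In the crop, the post tip is at px (241.3,74.7). The slot runs from (240.3,239.5) to (243.5,261.3), so its centre is about (241.9,250.4).

```bash
python3 - <<'E'
from h import *
f=np.load("pics/w2.npz");K,E=f["K"],f["E"]
p=ray((241.3,74.7),K,E,.195)[0];s=ray([(240.3,239.5),(243.5,261.3)],K,E,.196);c=s.mean(0)
u=(p-c)[:2];L=np.linalg.norm(u);a=np.arctan2(u[1],u[0]);v=s[0]-s[1]
print("post",p,"slot",s,c,"L",L,"bath yaw",a,"fast angle",np.arctan2(v[1],v[0])-a,"len",np.linalg.norm(v))
e=u/L; print("frame from fast",c[:2]+90*e/1000,"from post",p[:2]-.095*e)
# seal edges directions
r=cv2.minAreaRect
x=ray([(186,98),(192,228),(292,229),(298,98)],K,E,.173)[:,:2]
for i,j in((1,0),(2,3)): w=x[j]-x[i];print("side",np.linalg.norm(w),np.arctan2(w[1],w[0]))
for i,j in((3,0),(2,1)): w=x[j]-x[i];print("top",np.linalg.norm(w),np.arctan2(w[1],w[0])-np.pi/2)
# cover viewpoint: same relative
go(0.47,0.331,0.395-0.19,0.078)
E
```

```text
post [ 0.72064542 -0.07612408  0.195     ] slot [[ 0.55272689 -0.05092467  0.196     ]
 [ 0.52634583 -0.05068095  0.196     ]] [ 0.53953636 -0.05080281  0.196     ] L 0.18287060501665856 bath yaw -0.13891181371339356 fast angle 0.1296737907187697 len 0.02638219007806168
frame from fast [ 0.62866941 -0.06326471] from post [ 0.62656053 -0.06296986]
side 0.14407392073969252 -0.13936947987154177
side 0.14533677881515447 -0.14463517744992974
top 0.11528540167730311 -0.13462076933758982
top 0.11452102781830065 -0.14559884094020403
txyz mm [-219.6 -380.   190.1] roll -0.212
```

```bash
python3 -m handwheel '[{"tx":-18,"ty":-34.8,"tz":0,"roll":0},{"tx":-18,"ty":-34.8,"tz":0,"roll":0},{"tx":-18,"ty":-34.8,"tz":0,"roll":0},{"tx":-18,"ty":-34.8,"tz":0,"roll":0},{"tx":-18,"ty":-34.8,"tz":0,"roll":0},{"tx":-18,"ty":-34.8,"tz":0,"roll":0},{"tx":-18,"ty":-34.8,"tz":0,"roll":0},{"tx":-18,"ty":-34.8,"tz":0,"roll":0},{"tx":-18,"ty":-34.8,"tz":0,"roll":0},{"tx":-18,"ty":-34.8,"tz":0,"roll":0},{"tx":-18,"ty":-34.8,"tz":0,"roll":0},{"tx":0,"ty":0,"tz":30,"roll":-0.106}]' &&
python3 -m handwheel '[{"tx":0,"ty":0,"tz":40,"roll":-0.106},{"tx":0,"ty":0,"tz":40,"roll":0},{"tx":0,"ty":0,"tz":40,"roll":0},{"tx":0,"ty":0,"tz":40,"roll":0},{"tx":0,"ty":0,"tz":0,"roll":0},{"tx":0,"ty":0,"tz":0,"roll":0}]' &&
python3 - <<'E'
from h import *
print(tool()[:3,3],yaw())
im,d,K,E=snap("wrist","w3")
E
```

```text
t: 3.45
tool_pos: [0.4916, 0.3372, 0.3724]
tool_rot: [-3.133, 0.032, -0.015]
contact_force: [0.5, 0.2, 1.7]
opening: 0.0855
grip_force: 0.0
t: 3.95
tool_pos: [0.4909, 0.3301, 0.2028]
tool_rot: [3.137, 0.121, -0.008]
contact_force: [1.0, 1.1, 1.5]
opening: 0.0853
grip_force: 0.0
[0.49094112 0.33008417 0.20283614] 0.07698501916864292
```

View pics/w3.png

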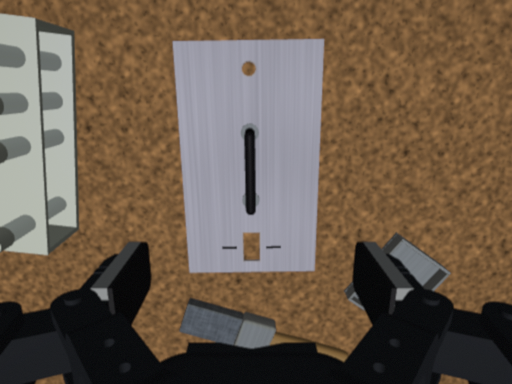

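The cover is fully in view: hole at (249,68), handle bar from (250,130) to (251,212), opening at (252,247) with marks on both sides of it.

```bash
python3 - <<'E'
from h import *
f=np.load("pics/w3.npz");im,d,K,E=f["im"],f["d"],f["K"],f["E"]
hs=cv2.cvtColor(im,cv2.COLOR_RGB2HSV)
m=(hs[...,1]>90).astype(np.uint8)
def cen(y0,y1,x0,x1,m):
    ys,xs=np.nonzero(m[y0:y1,x0:x1]); return np.array([xs.mean()+x0,ys.mean()+y0]),len(xs)
# interior edges seen at cover top edge z=.004 mostly
h,_=cen(58,79,238,260,m);o,_=cen(228,266,236,268,m)
cs=cv2.findContours(m[228:266,236:268].copy(),0,2)[0];c=max(cs,key=cv2.contourArea);print("opening rect",cv2.boundingRect(c))
k=(im.max(2)<55).astype(np.uint8);b,n=cen(120,222,243,260,k)
ys,xs=np.nonzero(k[120:222,243:260]);q=np.polyfit(ys,xs,1);print("bar rows",ys.min()+120,ys.max()+120)
H=ray(h,K,E,.003)[0];O=ray(o,K,E,.003)[0];u=(H-O)[:2];L=np.linalg.norm(u);a=np.arctan2(u[1],u[0])
ends=ray([(q[1]+243+q[0]*0,120+ (ys.min())),(q[1]+243+q[0]*ys.max(),120+ys.max())],K,E,.038)
w=ends[0]-ends[1]
print("px",h,o,b);print("hole",H,"open",O,"L",L,"yaw",a,"C",H[:2]-.095*u/L,O[:2]+.09*u/L)
print("bar",ends.mean(0),np.linalg.norm(w),np.arctan2(w[1],w[0]))
wm=(im.min(2)>125).astype(np.uint8);wm[:,:165]=0;wm[:,335:]=0;wm[282:]=0
c=max(cv2.findContours(wm,0,2)[0],key=cv2.contourArea);r=cv2.minAreaRect((ray(c[:,0],K,E,.004)[:,:2]*1000).astype(np.float32));print("plate",r)
print("tilt",tool()[:3,2], "depth plate",ray(h,K,E,0)[0][:2])
go(*(H[:2]-.095*u/L),.015,a)
E
```

```text
opening rect (8, 5, 15, 27)
bar rows 129 213
px [248.208  68.408] [251.01550388 245.67958656] [249.74836173 170.44167759]
hole [0.57835743 0.3395736  0.003     ] open [0.39562214 0.32305158 0.003     ] L 0.18348068715513344 yaw 0.09016986678550504 C [0.48374337 0.33101906] [0.48525651 0.33115587]
bar [0.48621252 0.33118288 0.038     ] 0.07952509991061983 0.09020451326837516
plate ((484.14312744140625, 330.965087890625), (239.3076629638672, 139.64102172851562), 5.144209384918213)
tilt [ 5.93080857e-04  3.42340968e-04 -9.99999766e-01] depth plate [0.57850907 0.33960359]
txyz mm [ -9.2  -0.6 191.6] roll -0.0133
```

```bash
python3 -m handwheel '[{"tx":-6.3,"ty":-1.4,"tz":40,"roll":-0.0133},{"tx":0,"ty":0,"tz":40,"roll":0},{"tx":0,"ty":0,"tz":40,"roll":0},{"tx":0,"ty":0,"tz":30,"roll":0},{"tx":0,"ty":0,"tz":20,"roll":0},{"tx":0,"ty":0,"tz":10,"roll":0},{"tx":0,"ty":0,"tz":5.5,"roll":0},{"tx":0,"ty":0,"tz":0,"roll":0},{"tx":0,"ty":0,"tz":0,"roll":0}]' &&
python3 -m handwheel '[{"tx":0,"ty":0,"tz":0,"roll":0},{"tx":0,"ty":0,"tz":0,"roll":0},{"tx":0,"ty":0,"tz":0,"roll":0},{"tx":0,"ty":0,"tz":0,"roll":0},{"tx":0,"ty":0,"tz":0,"roll":0},{"tx":0,"ty":0,"tz":0,"roll":0},{"tx":0,"ty":0,"tz":0,"roll":0},{"tx":0,"ty":0,"tz":0,"roll":0}]' 0 80
python3 - <<'E'
from h import *
print(tool()[:3,3],yaw(),ctrl.get_obs()["contact_force"])
E
```

```text
t: 4.75
tool_pos: [0.4883, 0.3331, 0.0228]
tool_rot: [-3.136, -0.141, -0.007]
contact_force: [0.4, 0.7, -0.7]
opening: 0.0858
grip_force: 0.0
t: 5.42
tool_pos: [0.4861, 0.332, 0.0201]
tool_rot: [3.138, 0.142, -0.0]
contact_force: [-1.2, -1.2, 2.7]
opening: 0.007
grip_force: 78.1
[0.48609341 0.33200041 0.02009092] 0.09012389501246586 [-1.23657549 -1.19603435  2.6949023 ]
```

```bash
python3 -m handwheel '[{"tx":0,"ty":0,"tz":-8,"roll":0},{"tx":-5,"ty":0,"tz":-16,"roll":0},{"tx":-5,"ty":0,"tz":-26,"roll":0},{"tx":-5,"ty":0,"tz":-35,"roll":0},{"tx":-5,"ty":0,"tz":-35,"roll":0},{"tx":-5,"ty":0,"tz":-35,"roll":0},{"tx":-5,"ty":0,"tz":-35,"roll":0},{"tx":-5,"ty":0,"tz":-35,"roll":0},{"tx":0,"ty":0,"tz":-35,"roll":0},{"tx":0,"ty":0,"tz":-20,"roll":0},{"tx":0,"ty":0,"tz":-8,"roll":0}]' &&
python3 -m handwheel '[{"tx":3,"ty":10,"tz":0,"roll":0},{"tx":7,"ty":20,"tz":0,"roll":0},{"tx":12,"ty":34,"tz":0,"roll":0},{"tx":12,"ty":34,"tz":0,"roll":0},{"tx":12,"ty":34,"tz":0,"roll":0},{"tx":12,"ty":34,"tz":0,"roll":0},{"tx":12,"ty":34,"tz":0,"roll":0},{"tx":12,"ty":34,"tz":0,"roll":0},{"tx":12,"ty":34,"tz":0,"roll":0},{"tx":12,"ty":34,"tz":0,"roll":0},{"tx":12,"ty":34,"tz":0,"roll":0},{"tx":12,"ty":34,"tz":0,"roll":0}]' &&
python3 -m handwheel '[{"tx":7,"ty":20,"tz":0,"roll":0.03},{"tx":5,"ty":15,"tz":0,"roll":0.06},{"tx":0,"ty":0,"tz":0,"roll":0.06},{"tx":0,"ty":0,"tz":0,"roll":0.05},{"tx":0,"ty":0,"tz":0,"roll":0.03},{"tx":0,"ty":0,"tz":0,"roll":0},{"tx":0,"ty":0,"tz":0,"roll":0},{"tx":0,"ty":0,"tz":0,"roll":0}]'
python3 - <<'E'
from h import *
print(tool()[:3,3],yaw(),tool()[:3,2],ctrl.get_obs()["contact_force"],ctrl.get_obs()["wrist_torque"])
im,d,K,E=snap("wrist","w4");go(.6293,-.0633,None,-.14)
E
```

```text
t: 6.33
tool_pos: [0.4521, 0.3295, 0.3127]
tool_rot: [-3.135, -0.142, -0.01]
contact_force: [0.3, -0.4, -2.2]
opening: 0.0072
grip_force: 78.1
t: 7.33
tool_pos: [0.6129, -0.0304, 0.3037]
tool_rot: [-3.137, -0.14, 0.009]
contact_force: [0.8, -0.6, -3.0]
opening: 0.007
grip_force: 78.3
t: 8.0
tool_pos: [0.6278, -0.0621, 0.3057]
tool_rot: [-3.134, 0.219, 0.005]
contact_force: [0.2, 0.0, -2.6]
opening: 0.0073
grip_force: 78.4
[ 0.62784969 -0.06210266  0.30573647] -0.1394038672444491 [-3.11317724e-03  5.46364984e-04 -9.99995005e-01] [ 0.1799417   0.00402491 -2.57345246] [ 0.02352839 -0.00179109  0.05851926]
txyz mm [ 1.4  1.1 -0. ] roll 0.0006
```

View pics/w4.png

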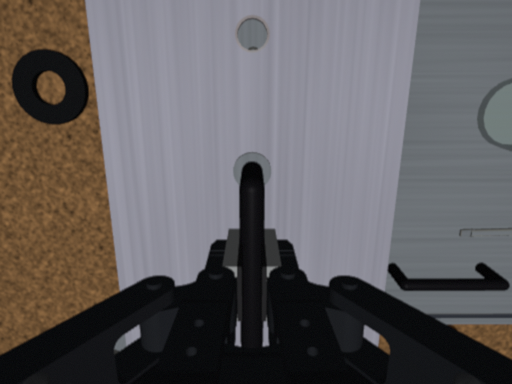

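The cover hangs level in the gripper. Its hole is at px (252,34), and the deck shows through it.

```bash
cat > hole.py <<'E'
from h import *
import sys
f=np.load(f"pics/{sys.argv[1]}.npz");im,d,K,E=f["im"],f["d"],f["K"],f["E"]
T=tool()
# plane of plate from depth
ys,xs=np.mgrid[60:210:4,125:385:4];ys,xs=ys.ravel(),xs.ravel();k=(d[ys,xs]>0)&((xs<225)|(xs>285))
ys,xs=ys[k],xs[k];c=np.c_[(np.c_[xs,ys]-K[:2,2])/K[0,0],np.ones(len(xs))]*d[ys,xs][:,None];W=c@E[:3,:3].T+E[:3,3]
A=np.c_[W[:,:2],np.ones(len(W))];g=np.median(W[:,2]);
co=np.linalg.lstsq(A,W[:,2],rcond=None)[0];print("slopes",co[:2],"rms",np.std(A@co-W[:,2]))
ztop=co@[T[0,3],T[1,3],1];print("plate top z at tcp",ztop,"rel tcp",ztop-T[2,3])
# hole outline
g=cv2.cvtColor(im,cv2.COLOR_RGB2GRAY)
zh=ztop+co[0]*.093*np.cos(-.14)+co[1]*.093*np.sin(-.14)
b=(np.abs(d[10:60,230:275]-np.median(d[10:60,215:228]))>.01).astype(np.uint8)
cc=max(cv2.findContours(b,0,2)[0],key=cv2.contourArea);ctr,rad=cv2.minEnclosingCircle(cc)
uv=np.array(ctr)+[230,10];H=ray(uv,K,E,zh)[0];t=T[:3,:3].T@(H-T[:3,3]);print("hole px",uv,rad,"world",H,"tool",t*1000)
E
python3 hole.py w4
```

```text
slopes [-0.00180443 -0.00381459] rms 0.0006224986970065375
plate top z at tcp 0.28864011132307194 rel tcp -0.01769759510875013
hole px [252.          34.11666679] 15.411576271057129 world [ 0.71938341 -0.07487365  0.28852345] tool [9.22695863e+01 5.64068971e-02 1.76081496e+01]
```

```bash
python3 -m handwheel '[{"tx":1.4,"ty":1.1,"tz":15,"roll":0},{"tx":0,"ty":0,"tz":25,"roll":0},{"tx":0,"ty":0,"tz":20,"roll":0},{"tx":0,"ty":0,"tz":8,"roll":0},{"tx":0,"ty":0,"tz":4,"roll":0},{"tx":0,"ty":0,"tz":0,"roll":0},{"tx":0,"ty":0,"tz":0,"roll":0},{"tx":0,"ty":0,"tz":0,"roll":0}]'
python3 - <<'E'
from h import *
print(tool()[:3,3],yaw(),ctrl.get_obs()["contact_force"]); snap("wrist","w5");go(.6293,-.0633,None,-.14)
im=np.load("pics/w5.npz")["im"];cv2.imwrite("pics/c5.png",cv2.resize(im[5:65,210:300,::-1],None,fx=8,fy=8,interpolation=2))
E
python3 hole.py w5
```

```text
t: 8.72
tool_pos: [0.6307, -0.0634, 0.2377]
tool_rot: [3.133, -0.219, 0.005]
contact_force: [0.3, 0.0, -2.1]
opening: 0.0069
grip_force: 78.4
[ 0.6307234  -0.06336114  0.23774231] -0.13980594139600067 [ 0.28345741  0.02086124 -2.09357757]
txyz mm [-1.4  0.1 -0. ] roll 0.0002
slopes [ 0.00394114 -0.00521841] rms 0.0006253545998443475
plate top z at tcp 0.22064749736295913 rel tcp -0.01720134210665958
hole px [250.92253494  33.84506989] 15.982983589172363 world [ 0.72252473 -0.07574782  0.22107816] tool [92.55183856 -0.54686556 17.07383249]
```

View pics/c5.png

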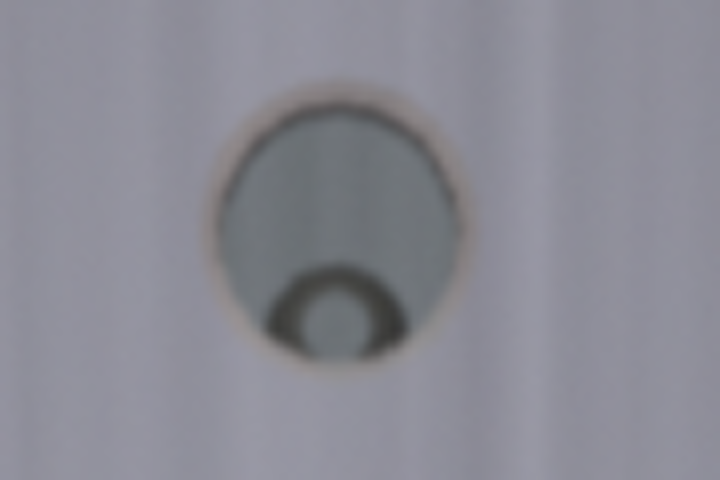

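Through the hole I see the post tip at px (251.7,45.1). The hole's centre is at (251.4,33.5).

```bash
python3 - <<'E'
from h import *
f=np.load("pics/w5.npz");K,E=f["K"],f["E"];T=tool()
p=ray((251.75,45.1),K,E,.195)[0];h=ray((251.4,33.6),K,E,.2206)[0]
print(p,h,"hole->post tool mm",1000*T[:3,:3].T@(p-h),E[:3,3])
E
```

```text
[ 0.72112555 -0.07595194  0.195     ] [ 0.72266232 -0.07597411  0.2206    ] hole->post tool mm [-1.60872711  0.18557313 25.59491606] [ 0.69924619 -0.07254455  0.37967275]
```

```bash
python3 -m handwheel '[{"tx":-1.5,"ty":0.1,"tz":0,"roll":0},{"tx":0,"ty":0,"tz":4,"roll":0},{"tx":0,"ty":0,"tz":5,"roll":0},{"tx":0,"ty":0,"tz":5,"roll":0},{"tx":0,"ty":0,"tz":5,"roll":0},{"tx":0,"ty":0,"tz":5,"roll":0},{"tx":0,"ty":0,"tz":0,"roll":0},{"tx":0,"ty":0,"tz":0,"roll":0},{"tx":0,"ty":0,"tz":0,"roll":0}]'
python3 -m handwheel '[{"tx":0,"ty":0,"tz":4,"roll":0},{"tx":0,"ty":0,"tz":4,"roll":0},{"tx":0,"ty":0,"tz":3,"roll":0},{"tx":0,"ty":0,"tz":0,"roll":0},{"tx":0,"ty":0,"tz":0,"roll":0}]'
python3 - <<'E'
from h import *
print(tool()[:3,3],yaw(),ctrl.get_obs()["contact_force"],ctrl.get_obs()["wrist_torque"]);go(.6293,-.0633,None,-.14)
E
```

```text
t: 9.52
tool_pos: [0.6284, -0.0631, 0.2118]
tool_rot: [3.134, -0.22, -0.0]
contact_force: [0.7, -0.7, -2.7]
opening: 0.0075
grip_force: 78.4
t: 9.93
tool_pos: [0.6281, -0.063, 0.2003]
tool_rot: [-3.134, 0.219, 0.001]
contact_force: [1.3, -0.3, -3.5]
opening: 0.0075
grip_force: 78.4
[ 0.62806987 -0.06302144  0.2002511 ] -0.13985645949143652 [ 1.28425322 -0.28119363 -3.45306897] [-0.01541901  0.00639348 -0.06231144]
txyz mm [ 1.3  0.1 -0. ] roll 0.0001
```

```bash
python3 -m handwheel '[{"tx":0.8,"ty":0,"tz":2,"roll":0},{"tx":0,"ty":0,"tz":2,"roll":0},{"tx":0,"ty":0,"tz":2,"roll":0},{"tx":0,"ty":0,"tz":2,"roll":0},{"tx":0,"ty":0,"tz":1,"roll":0},{"tx":0,"ty":0,"tz":0,"roll":0},{"tx":0,"ty":0,"tz":0,"roll":0},{"tx":0,"ty":0,"tz":0,"roll":0}]'
python3 - <<'E'
from h import *
print(tool()[:3,3],yaw(),ctrl.get_obs()["contact_force"],ctrl.get_obs()["wrist_torque"]);go(.6293,-.0633,None,-.14)
snap("wrist","w6")
E
python3 hole.py w6
```

```text
t: 10.6
tool_pos: [0.6292, -0.0633, 0.1921]
tool_rot: [3.134, -0.22, 0.0]
contact_force: [-1.5, -1.2, -1.1]
opening: 0.0069
grip_force: 78.5
[ 0.62917156 -0.06329364  0.19212847] -0.13993239193704332 [-1.49716919 -1.15570079 -1.14567456] [-0.09192569  0.11348494 -0.01530832]
txyz mm [ 0.1 -0.   0. ] roll 0.0001
slopes [ 0.00042816 -0.00096941] rms 0.0006374863520834981
plate top z at tcp 0.17507330475352045 rel tcp -0.017012645179037417
hole px [251.21074295  28.72314072] 12.848437309265137 world [ 0.72291663 -0.07609101  0.17512531] tool [94.64200511 -0.36837332 16.97792475]
```

The plate top is at 0.175 m, so the cover is on the seal with about 1.9 mm of compression. Next I release the handle, rise, and look at the fastener.

```bash
python3 -m handwheel '[{"tx":0,"ty":0,"tz":0,"roll":0},{"tx":0,"ty":0,"tz":0,"roll":0},{"tx":0,"ty":0,"tz":0,"roll":0},{"tx":0,"ty":0,"tz":0,"roll":0},{"tx":0,"ty":0,"tz":0,"roll":0},{"tx":0,"ty":0,"tz":-5,"roll":0},{"tx":0,"ty":0,"tz":-20,"roll":0},{"tx":0,"ty":0,"tz":-30,"roll":0},{"tx":0,"ty":0,"tz":-30,"roll":0},{"tx":-20,"ty":0,"tz":0,"roll":0},{"tx":-25,"ty":0,"tz":0,"roll":0},{"tx":-25,"ty":0,"tz":0,"roll":0}]' 85 40 &&
python3 -m handwheel '[{"tx":-22,"ty":0,"tz":0,"roll":0},{"tx":0,"ty":0,"tz":0,"roll":-0.07},{"tx":0,"ty":0,"tz":0,"roll":-0.06},{"tx":0,"ty":0,"tz":0,"roll":0},{"tx":0,"ty":0,"tz":0,"roll":0},{"tx":0,"ty":0,"tz":0,"roll":0}]'
python3 - <<'E'
from h import *
print(tool()[:3,3],yaw(),ctrl.get_obs()["q"].round(3)); im,d,K,E=snap("wrist","w7")
np.set_printoptions(linewidth=250)
print(proj((.5385,-.0508,.196),K,E))
E
```

```text
t: 11.65
tool_pos: [0.5596, -0.0535, 0.2782]
tool_rot: [3.134, -0.219, 0.003]
contact_force: [-0.5, -0.7, -0.7]
opening: 0.0847
grip_force: 0.0
t: 12.15
tool_pos: [0.5382, -0.0504, 0.2771]
tool_rot: [3.141, -0.017, 0.0]
contact_force: [0.4, 0.3, 0.2]
opening: 0.085
grip_force: 0.0
[ 0.53819513 -0.05040133  0.27708706] -0.011125221010586633 [-0.231 -0.174  1.754 -0.     1.561  1.351]
[[252.46718416 195.31279714]]
```

View pics/w7.png

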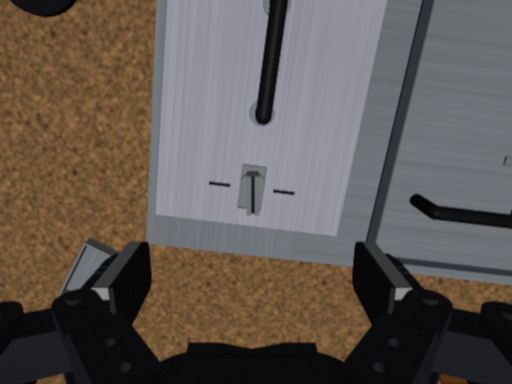

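The head stands through the opening. Its slot runs from (253,175) to (253,213), with the marks at (209–230,184) and (273–295,192).

```bash
cat > slot.py <<'E'
from h import *
import sys
def line(g,x0,x1,y0,y1,th,K,E,z):
    m=(g[y0:y1,x0:x1]<th).astype(np.uint8);n,l,s,_=cv2.connectedComponentsWithStats(m,connectivity=8)
    i=1+np.argmax(s[1:,4]);ys,xs=np.nonzero(l==i);P=ray(np.c_[xs+x0,ys+y0],K,E,z)[:,:2];c=(P.max(0)+P.min(0))/2
    vx,vy,_,_=cv2.fitLine((P*1000).astype(np.float32),cv2.DIST_L2,0,.01,.01).ravel();a=np.arctan2(vy,vx);t=(P-P.mean(0))@[vx,vy]
    print("n",len(xs),"px",(xs.min()+x0,xs.max()+x0,ys.min()+y0,ys.max()+y0),"c",c.round(4),"ang",a.round(4),"len",np.ptp(t).round(4));return c,a
E
python3 - <<'E'
from slot import *
f=np.load("pics/w7.npz");K,E=f["K"],f["E"];g=cv2.cvtColor(f["im"],cv2.COLOR_RGB2GRAY)
print(g[176:212:5,244:264])
s,a=line(g,248,259,172,218,70,K,E,.196)
l,_=line(g,203,236,176,192,80,K,E,.175);r,_=line(g,268,300,184,200,80,K,E,.175)
u=l-r;print("marks angle",np.arctan2(u[1],u[0]),"mid",(l+r)/2)
d=f["d"];m=d[150:165,180:230];print("plate depth-> z", ray((205,157),K,E,.175),d[157,205],"E z",E[2,3],E[2,2])
c=np.array([(205-K[0,2])/K[0,0],(157-K[1,2])/K[1,1],1])*np.median(d[152:162,200:210]);print("plate z",(E[:3,:3]@c+E[:3,3])[2])
go(s[0],s[1],.180,a if abs(a)<1 else a-np.pi)
E
```

```text
[[101 106  98  87  84  85  79  55  45  50  65  82  85  84  86  95 106  95
   91 110]
 [119 119 117 115 115 115 106  66  32  34  70 107 114 114 114 116 119 118
  119 115]
 [120 119 116 115 114 115 106  65  32  33  68 107 115 114 114 116 118 119
  118 118]
 [120 119 115 113 114 114 105  65  30  33  69 107 114 113 114 116 117 118
  116 123]
 [120 118 115 113 114 114 105  65  30  33  68 106 114 114 113 116 118 115
  119 144]
 [118 116 114 114 114 114 104  64  27  31  67 106 114 114 114 116 115 116
  140 152]
 [112 112 111 113 114 114 105  63  28  29  67 106 114 113 113 115 117 129
  149 155]
 [152 150 135 117 113 114 104  62  25  28  66 106 114 112 116 127 142 151
  154 153]]
n 188 px (np.int64(248), np.int64(258), np.int64(172), np.int64(212)) c [ 0.5406 -0.0513] ang -0.0152 len 0.0284
n 54 px (np.int64(209), np.int64(229), np.int64(182), np.int64(186)) c [ 0.541  -0.0262] ang 1.4379 len 0.0149
n 54 px (np.int64(273), np.int64(293), np.int64(190), np.int64(194)) c [ 0.5343 -0.0736] ang 1.4355 len 0.015
marks angle 1.429075744015262 mid [ 0.53765344 -0.04986906]
plate depth-> z [[ 0.56140678 -0.01679027  0.175     ]] 0.24855508 E z 0.4188247579376474 -0.9620591459196207
plate z 0.1746764916251087
txyz mm [ 2.4  0.9 96.9] roll 0.0043
```

```bash
python3 -m handwheel '[{"tx":0.6,"ty":0.4,"tz":20,"roll":0},{"tx":0,"ty":0,"tz":25,"roll":0},{"tx":0,"ty":0,"tz":25,"roll":0},{"tx":0,"ty":0,"tz":12,"roll":0},{"tx":0,"ty":0,"tz":8,"roll":0},{"tx":0,"ty":0,"tz":4,"roll":0},{"tx":0,"ty":0,"tz":0,"roll":0},{"tx":0,"ty":0,"tz":0,"roll":0},{"tx":0,"ty":0,"tz":0,"roll":0}]' 34 40
python3 - <<'E'
from h import *
print(tool()[:3,3],yaw(),ctrl.get_obs()["contact_force"])
go(.539,-.0508,.180,-.011)
E
```

```text
t: 12.95
tool_pos: [0.5396, -0.051, 0.1846]
tool_rot: [3.141, -0.016, 0.004]
contact_force: [-0.0, 0.2, 1.0]
opening: 0.0343
grip_force: 0.0
[ 0.53959508 -0.05098605  0.18456628] -0.009952595451105252 [-0.00463351  0.20984247  0.95192939]
txyz mm [-0.6 -0.2  4.6] roll 0.001
```

```bash
python3 -m handwheel '[{"tx":-0.4,"ty":0,"tz":2.5,"roll":0},{"tx":0,"ty":0,"tz":0,"roll":0},{"tx":0,"ty":0,"tz":0,"roll":0}]' && python3 -m handwheel '[{"tx":0,"ty":0,"tz":0,"roll":0},{"tx":0,"ty":0,"tz":0,"roll":0},{"tx":0,"ty":0,"tz":0,"roll":0},{"tx":0,"ty":0,"tz":0,"roll":0},{"tx":0,"ty":0,"tz":0,"roll":0},{"tx":0,"ty":0,"tz":0,"roll":0}]' 0 40
python3 - <<'E'
from h import *
print(tool()[:3,3],yaw(),ctrl.get_obs()["wrist_torque"])
E
```

```text
t: 13.2
tool_pos: [0.5383, -0.0508, 0.1806]
tool_rot: [3.141, -0.016, 0.001]
contact_force: [-0.3, -0.3, -0.2]
opening: 0.0339
grip_force: 0.0
t: 13.7
tool_pos: [0.5383, -0.0511, 0.1806]
tool_rot: [3.141, -0.016, 0.0]
contact_force: [-1.1, -2.3, 2.2]
opening: 0.0083
grip_force: 43.4
[ 0.53825573 -0.05106573  0.18058415] -0.0100050809915588 [-0.31310037  0.1745767  -0.0405625 ]
```

```bash
python3 -m handwheel '[{"tx":0,"ty":0,"tz":0,"roll":-0.04},{"tx":0,"ty":0,"tz":0,"roll":-0.08},{"tx":0,"ty":0,"tz":0,"roll":-0.08},{"tx":0,"ty":0,"tz":0,"roll":-0.08},{"tx":0,"ty":0,"tz":0,"roll":-0.08},{"tx":0,"ty":0,"tz":0,"roll":-0.08},{"tx":0,"ty":0,"tz":0,"roll":-0.08},{"tx":0,"ty":0,"tz":0,"roll":-0.08},{"tx":0,"ty":0,"tz":0,"roll":-0.08},{"tx":0,"ty":0,"tz":0,"roll":-0.08}]' && python3 -m handwheel '[{"tx":0,"ty":0,"tz":0,"roll":-0.08},{"tx":0,"ty":0,"tz":0,"roll":-0.08},{"tx":0,"ty":0,"tz":0,"roll":-0.08},{"tx":0,"ty":0,"tz":0,"roll":-0.08},{"tx":0,"ty":0,"tz":0,"roll":-0.08},{"tx":0,"ty":0,"tz":0,"roll":-0.08},{"tx":0,"ty":0,"tz":0,"roll":-0.08},{"tx":0,"ty":0,"tz":0,"roll":-0.08},{"tx":0,"ty":0,"tz":0,"roll":-0.042},{"tx":0,"ty":0,"tz":0,"roll":0},{"tx":0,"ty":0,"tz":0,"roll":0},{"tx":0,"ty":0,"tz":0,"roll":0}]'
python3 - <<'E'
from h import *
o=ctrl.get_obs();print(tool()[:3,3],yaw(),o["contact_force"],o["wrist_torque"],o["opening"],o["q"].round(3))
E
```

```text
t: 14.53
tool_pos: [0.538, -0.0504, 0.1806]
tool_rot: [-2.92, -1.156, 0.0]
contact_force: [-2.3, 0.2, 3.0]
opening: 0.0075
grip_force: 43.6
t: 15.53
tool_pos: [0.5375, -0.0502, 0.1806]
tool_rot: [-2.369, -2.059, 0.001]
contact_force: [-5.1, 2.3, 4.4]
opening: 0.0079
grip_force: 43.8
[ 0.53746784 -0.05017704  0.18057195] 1.4311832981224828 [-5.07287698  2.27664297  4.44740786] [0.25772783 0.94222777 0.10595022] 0.007858083410004308 [-2.310e-01 -1.130e-01  1.861e+00  1.000e-03  1.396e+00 -9.200e-02]
```

```bash
python3 -m handwheel '[{"tx":0,"ty":0,"tz":0,"roll":0},{"tx":0,"ty":0,"tz":0,"roll":0},{"tx":0,"ty":0,"tz":0,"roll":0},{"tx":0,"ty":0,"tz":0,"roll":0},{"tx":0,"ty":0,"tz":-10,"roll":0},{"tx":0,"ty":0,"tz":-25,"roll":0},{"tx":0,"ty":0,"tz":-35,"roll":0},{"tx":0,"ty":0,"tz":-27,"roll":0},{"tx":0,"ty":0,"tz":0,"roll":0},{"tx":0,"ty":0,"tz":0,"roll":0},{"tx":0,"ty":0,"tz":0,"roll":0}]' 34
python3 - <<'E'
from h import *
print(tool()[:3,3],yaw(),ctrl.get_obs()["contact_force"]); im,d,K,E=snap("wrist","w8")
print(proj([(.538,-.0505,.196),(.541,-.0262,.175),(.5343,-.0736,.175)],K,E))
E
```

```text
t: 16.45
tool_pos: [0.5381, -0.0508, 0.2773]
tool_rot: [-2.37, -2.062, -0.0]
contact_force: [-0.2, -0.4, -0.0]
opening: 0.0344
grip_force: 0.0
[ 0.5381043  -0.05076742  0.27727835] 1.4319423539024245 [-0.16839916 -0.36975885 -0.0226605 ]
[[250.84254144 195.13407538]
 [250.29648255 154.12770211]
 [250.31414793 216.28777114]]
```

View pics/w8.png

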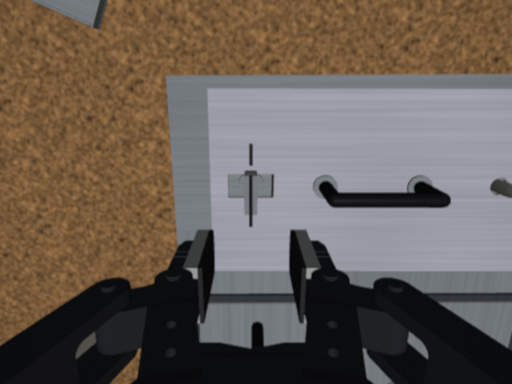

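The slot, from (251,173) to (251,214), now lies in line with the marks at (251,143–165) and (251,~214–227). I'll check the angle in numbers.

```bash
python3 - <<'E'
from slot import *
f=np.load("pics/w8.npz");K,E=f["K"],f["E"];g=cv2.cvtColor(f["im"],cv2.COLOR_RGB2GRAY).astype(int)
print(g[140:230:6,244:258])
def cen(r0,r1):
    w=np.clip(95-g[r0:r1,246:256],0,None);x=(w*np.arange(246,256)).sum(1)/w.sum(1);return np.polyfit(np.arange(r0,r1),x,1),x.mean()
P=ray([(cen(180,192)[1],185.5),(cen(200,211)[1],205)],K,E,.196)[:,:2];u=P[0]-P[1];print("slot",cen(180,211),np.arctan2(u[1],u[0]))
P=ray([(cen(147,162)[1],154),(cen(218,225)[1],221)],K,E,.175)[:,:2];u=P[0]-P[1];print("marks",np.arctan2(u[1],u[0]))
go(.6292,-.0633,.2773,-.14)
E
```

```text
[[158 159 158 159 158 159 159 159 159 158 159 160 159 159]
 [156 155 155 156 144  90  42  47  94 147 157 156 156 155]
 [159 160 160 161 148  92  42  46  97 152 161 160 160 160]
 [160 159 160 160 148  91  41  45  95 151 161 160 159 160]
 [159 159 160 160 149  97  54  54  97 150 160 159 159 159]
 [151 129 116 116 114 115 116 115 115 115 115 118 131 154]
 [114 107 107 108  98  57  33  44  76 103 108 108 110 117]
 [120 121 121 121 111  61  26  44  83 116 122 121 121 122]
 [121 120 121 121 111  60  25  43  84 115 121 121 121 122]
 [122 121 120 121 110  61  25  41  82 115 121 121 120 123]
 [135 122 119 121 109  61  23  40  82 114 120 120 124 143]
 [134 121 120 121 110  61  24  39  82 113 121 119 127 148]
 [140 123 119 121 111  67  24  38  81 114 120 120 127 149]
 [157 157 157 158 146  85  28  47 105 151 159 159 157 158]
 [159 158 159 159 146  84  27  45 105 152 160 159 159 158]]
slot (array([2.27785635e-03, 2.49818753e+02]), np.float64(250.26293485447124)) 1.4321846122981703
marks 1.4284378782183735
txyz mm [ 0.1 92.4 -1.3] roll 1.572
```

The slot is within 4 mrad of the marks. I now go back to the handle to press.

```bash
python3 -m handwheel '[{"tx":0,"ty":32,"tz":0,"roll":0},{"tx":0,"ty":32,"tz":0,"roll":0},{"tx":0,"ty":28.4,"tz":0,"roll":0},{"tx":0,"ty":0,"tz":0,"roll":0.112},{"tx":0,"ty":0,"tz":0,"roll":0.112},{"tx":0,"ty":0,"tz":0,"roll":0.112},{"tx":0,"ty":0,"tz":0,"roll":0.112},{"tx":0,"ty":0,"tz":0,"roll":0.112},{"tx":0,"ty":0,"tz":0,"roll":0.112},{"tx":0,"ty":0,"tz":0,"roll":0.112},{"tx":0,"ty":0,"tz":0,"roll":0.112},{"tx":0,"ty":0,"tz":0,"roll":0.112}]' 50 && python3 -m handwheel '[{"tx":0,"ty":0,"tz":0,"roll":0.112},{"tx":0,"ty":0,"tz":0,"roll":0.112},{"tx":0,"ty":0,"tz":0,"roll":0.112},{"tx":0,"ty":0,"tz":0,"roll":0.112},{"tx":0,"ty":0,"tz":0,"roll":0.116},{"tx":0,"ty":0,"tz":0,"roll":0},{"tx":0,"ty":0,"tz":0,"roll":0},{"tx":0,"ty":0,"tz":0,"roll":0}]'
python3 - <<'E'
from h import *
print(tool()[:3,3],yaw()); go(.6292,-.0633,.189,-.14)
E
```

```text
t: 17.5
tool_pos: [0.6288, -0.0634, 0.2748]
tool_rot: [-3.071, -0.652, 0.006]
contact_force: [0.4, -0.4, -0.5]
opening: 0.0503
grip_force: 0.0
t: 18.17
tool_pos: [0.6293, -0.0635, 0.2761]
tool_rot: [-3.134, 0.216, 0.003]
contact_force: [0.7, -0.3, -0.2]
opening: 0.05
grip_force: 0.0
[ 0.62932393 -0.06346736  0.27610092] -0.13755458670388088
txyz mm [ 0.  -0.1 87.1] roll 0.0024
```

```bash
python3 -m handwheel '[{"tx":0,"ty":0,"tz":20,"roll":0.002},{"tx":0,"ty":0,"tz":25,"roll":0},{"tx":0,"ty":0,"tz":22,"roll":0},{"tx":0,"ty":0,"tz":12,"roll":0},{"tx":0,"ty":0,"tz":7,"roll":0},{"tx":0,"ty":0,"tz":0,"roll":0},{"tx":0,"ty":0,"tz":0,"roll":0},{"tx":0,"ty":0,"tz":0,"roll":0}]' && python3 -m handwheel '[{"tx":0,"ty":0,"tz":0,"roll":0},{"tx":0,"ty":0,"tz":0,"roll":0},{"tx":0,"ty":0,"tz":0,"roll":0},{"tx":0,"ty":0,"tz":0,"roll":0},{"tx":0,"ty":0,"tz":0,"roll":0},{"tx":0,"ty":0,"tz":0,"roll":0},{"tx":0,"ty":0,"tz":0,"roll":0}]' 0 100
python3 - <<'E'
from h import *
o=ctrl.get_obs();print(tool()[:3,3],yaw(),o["contact_force"],o["wrist_torque"],[k for k in o])
E
```

```text
t: 18.83
tool_pos: [0.6307, -0.0638, 0.1932]
tool_rot: [3.133, -0.222, 0.004]
contact_force: [1.0, 1.0, -0.3]
opening: 0.0503
grip_force: 0.0
t: 19.42
tool_pos: [0.6301, -0.0636, 0.1918]
tool_rot: [3.134, -0.223, 0.002]
contact_force: [1.1, -0.2, 0.5]
opening: 0.0066
grip_force: 97.8
[ 0.63010793 -0.06358655  0.1917743 ] -0.14186073549550918 [ 1.12097881 -0.17446411  0.5394556 ] [ 0.050255   -0.11069339  0.02716267] ['t', 'q', 'dq', 'effort', 'tool_pos', 'tool_rot', 'contact_force', 'wrist_torque', 'grip_force', 'opening']
```

```bash
python3 -m handwheel '[{"tx":0,"ty":0,"tz":1,"roll":0},{"tx":0,"ty":0,"tz":1,"roll":0},{"tx":0,"ty":0,"tz":0,"roll":0},{"tx":0,"ty":0,"tz":0,"roll":0},{"tx":0,"ty":0,"tz":0,"roll":0}]'
python3 -m handwheel '[{"tx":0,"ty":0,"tz":1,"roll":0},{"tx":0,"ty":0,"tz":1,"roll":0},{"tx":0,"ty":0,"tz":0,"roll":0},{"tx":0,"ty":0,"tz":0,"roll":0},{"tx":0,"ty":0,"tz":0,"roll":0}]'
```

```text
t: 19.83
tool_pos: [0.6301, -0.0636, 0.19]
tool_rot: [3.134, -0.223, 0.002]
contact_force: [1.1, 0.2, 6.0]
opening: 0.0064
grip_force: 98.7
t: 20.25
tool_pos: [0.6301, -0.0636, 0.19]
tool_rot: [3.133, -0.223, 0.002]
contact_force: [-4.2, 1.2, 11.7]
opening: 0.0063
grip_force: 99.1
```

```bash
python3 -m handwheel '[{"tx":0,"ty":0,"tz":1,"roll":0},{"tx":0,"ty":0,"tz":1,"roll":0},{"tx":0,"ty":0,"tz":1,"roll":0},{"tx":0,"ty":0,"tz":0,"roll":0},{"tx":0,"ty":0,"tz":0,"roll":0},{"tx":0,"ty":0,"tz":0,"roll":0},{"tx":0,"ty":0,"tz":0,"roll":0},{"tx":0,"ty":0,"tz":0,"roll":0},{"tx":0,"ty":0,"tz":0,"roll":0},{"tx":0,"ty":0,"tz":0,"roll":0}]'
python3 - <<'E'
from h import *
snap("wrist","w9");o=ctrl.get_obs();print(o["contact_force"],o["wrist_torque"],tool()[2,3])
im,d=optics.get_image("top");p=optics.camera_params("top");K,X=p["mtx"],p["extrinsics"]
d0=np.load("pics/top0.npy");ch=(np.abs(d-d0)>.006).astype(np.uint8);print("tray/brush etc changed px",ch[:,:160].sum(),ch[220:,160:240].sum(),"lid",ch[100:210,365:440].sum())
E
python3 hole.py w9
```

```text
t: 21.08
tool_pos: [0.6302, -0.0636, 0.1899]
tool_rot: [3.133, -0.222, 0.003]
contact_force: [-9.9, 2.6, 21.9]
opening: 0.0068
grip_force: 100.3
[-9.4856465   2.2332917  21.28224289] [ 0.36135486  1.55584401 -0.02355191] 0.18993799927918234
tray/brush etc changed px 6109 2163 lid 594
slopes [-0.00017911 -0.00119888] rms 0.0006257084851438074
plate top z at tcp 0.17210431772747523 rel tcp -0.017811043364732937
hole px [250.42537308  31.52985001] 13.714093208312988 world [ 0.72304245 -0.0760663   0.17210338] tool [93.6656875  -0.77313596 17.99339184]
```

```bash
python3 -m handwheel '[{"tx":-0.7,"ty":0.2,"tz":0,"roll":0},{"tx":-0.7,"ty":0,"tz":0,"roll":0},{"tx":0,"ty":0,"tz":0,"roll":0},{"tx":0,"ty":0,"tz":0,"roll":0},{"tx":0,"ty":0,"tz":0,"roll":0},{"tx":0,"ty":0,"tz":0,"roll":0},{"tx":0,"ty":0,"tz":0,"roll":0},{"tx":0,"ty":0,"tz":0,"roll":0},{"tx":0,"ty":0,"tz":0,"roll":0}]'
```

```text
t: 21.93
tool_pos: [0.6302, -0.0636, 0.19]
tool_rot: [3.133, -0.222, 0.01]
contact_force: [-4.1, 2.6, 19.1]
opening: 0.0067
grip_force: 100.0
```

```bash
python3 -c "
from station import ctrl
print(ctrl.finish_job())"
```

```text
the job is handed in; nothing more can be done
None
```

The cover is on the locating post with the fastener turned to within about 4 mrad of the marks, and I handed the job in with the arm gripping the handle and pressing the cover onto its frame with about 19 N (about 22 s of the 72 s used); no last check was made that the other things hadn't moved.

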